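# Try the home switch of the microscope stage by hand

### The job

Before the microscope stage is run, try its home switch by hand: of the three switches on the stage's front rail it is the one whose lever carries a roller. Press the roller gently down with the fingertips until the lever is well down and the switch has tripped, keep it there for about a second, then let it spring back up and finish with the hand a good 10 cm away from it. Do not touch the other two switches, and leave the carriage and everything lying about where it is; nothing is to be picked up.

Things in the scene. Friction and masses are not known exactly. Their poses are not given: they have to be found in the camera images.
- home_switch: home switch: the only one whose steel lever carries a white roller at its free end. Black case 18 x 49 x 24 mm on an orange bracket 30 x 58 mm. Origin: centre of the bracket's underside, on the rail; x across the rail away from the robot, y along it towards the stage's motor. Lever hinged at its +y end, roller at the -y end. The three switches change places, 80 to 250 mm apart.
- home_roller (a point): topmost point of the home switch's roller (moves with it). Roller 20 mm in diameter, 14 mm wide, axle across the rail. At rest its top is 74 mm above the rail and 21 mm from the switch's origin towards -y. Pressed, it sinks up to 12 mm and drifts up to 5 mm towards -y. Within 40 mm of it nothing stands higher than 90 mm above the table, within 60 mm nothing higher than 140 mm.
- home_lever (a joint): angle of the home switch's lever: 0 at rest (up), 0.26 rad against its stop. The switch trips at 0.11 rad (roller 5 mm down). A spring resists with about 1.5 N at the roller at first, rising to 4 N at the stop; beyond that it is rigid. It springs back up when let go.
- lever_switch: limit switch with a bare steel lever and no roller; case, bracket and axes as the home switch, lever tip 57 mm above the rail. Not to be touched.
- bare_lever (a joint): angle of the bare lever: 0 at rest, 0.26 rad pressed down
- pin_switch: limit switch without a lever: a 10 mm brass pin rises from a steel collar, pin top 62 mm above the rail; case, bracket and axes as the home switch. Not to be touched.
- pin (a joint): travel of that pin, m: 0 at rest, 0.006 pressed in
- stage: fixed stage frame, 280 x 540 mm, of 30 mm aluminium profile on rubber feet, two steel rods and a lead screw along its y, motor at its +y end. Origin on the table under its middle. The front rail with the switches lies 125 mm from there towards -x (the robot's side), top 55 mm above the table. Nothing on it is higher than 136 mm. It turns up to 17 degrees either way.
- tray (a point): middle of the rim of the black specimen tray, 115 x 95 mm, on the sliding carriage, 132 mm above the table. The carriage stands towards the motor end; its arm with a steel trip block reaches over the front rail, 75 mm or more from any switch's origin, top 135 mm above the table. It slides along the rods if pushed.
- jar: clear screw-top jar, 44 mm diameter, 75 mm tall, with a flat cap; a bystander. Origin: centre of its underside.
- eyepiece: black microscope eyepiece standing upright, 44 mm diameter at the top, 62 mm tall; a bystander. Origin: centre of its underside.
- coupling: aluminium shaft coupling standing upright, 25 mm diameter, 30 mm tall; a bystander. Origin: centre of its underside.
- bearing_block: spare printed bearing block, 34 x 46 x 30 mm; a bystander. Origin: centre of its underside.
- spare_motor: loose stepper motor, 42 x 42 x 40 mm, standing with its thin shaft up to 62 mm; a bystander. Origin: centre of its underside.
- screwdriver: screwdriver lying on the table, 160 mm long; a bystander. Origin: its middle, at the underside.
- slide_box: open white slide box, 70 x 90 x 28 mm; a bystander. Origin: centre of its underside.

How it is judged (in metres and radians):
On the way, in this order (a step that is already met when the one before it is completed fails the run):
1. the home switch's roller lever is held tripped by the fingers for half a second (value of joint home_lever above 0.11 rad and contact force between the fingers and home_switch above 0.4 N), for 0.5 s.
2. the lever is let up again (value of joint home_lever below 0.03 rad), for 0.2 s.
At the end, for the whole second after the job is handed in: The home lever is back up (under 0.03 rad), the grasp point of the hand is over 80 mm from the roller, the bare lever and the pin are at rest (under 0.03 rad and 1 mm), the carriage is within 5 mm and each thing lying about within 10 mm of where it was, at rest (value of joint each of home_lever, bare_lever below 0.03 rad and distance between the grasp point and home_roller above 0.08 m and value of joint pin below 0.001 m and distance of tray from where it was at the start of the episode below 0.005 m and distance of each of jar, eyepiece, coupling, bearing_block, spare_motor, screwdriver, slide_box from where it was at the start of the episode below 0.01 m and linear speed of each of jar, eyepiece, coupling, bearing_block, spare_motor, screwdriver, slide_box below 0.02 m/s); the robot touches nothing.
It fails at once if the home switch is pressed harder than 18 N (roughly instead of gently) (contact force between any of the fingers, the arm and home_switch above 18 N).
It fails at once if the bare-lever switch is touched (contact force between any of the fingers, the arm and lever_switch above 0.5 N).
It fails at once if the pin switch is touched (contact force between any of the fingers, the arm and pin_switch above 0.5 N).
It fails at once if the carriage with the tray is shifted by more than 5 mm (distance of tray from where it was at the start of the episode above 0.005 m).
It fails at once if a thing lying around is picked up, carried or pushed by more than 10 mm (distance of any of jar, eyepiece, coupling, bearing_block, spare_motor, screwdriver, slide_box from where it was at the start of the episode above 0.01 m).
It also fails if it takes over 35 s, if anything falls off the work surface, if the arm or the gripper's body presses on something with over 40 N, if the wrist force passes 120 N, or if a joint passes its speed limit or range.

### The arm

A 6-joint arm with a two-finger parallel gripper is mounted at the origin on the work surface. World frame = base frame: x ahead of the robot, y to its left, z up, the work surface at z = 0. Lengths are in mm, angles in degrees, forces in N, time in s.
With the tool pointing down it reaches from about 300 to 850 mm from the base axis. Payload 4.2 kg.
Tool frame: the origin (TCP) lies at the very end of the fingers, on their centre line; the grasp point (between the pads) lies 19 mm behind it; z points along the fingers, y is the line along which they close (so a half turn about z gives the same grasp; the last joint's range is limited). The gripper opens to 91 mm and grips with 3 to 60 N. Pads are 32 mm wide; open, the fingers measure 118 mm over their backs; the gripper's body (76 mm by 178 mm) begins 60 mm behind the grasp point.
Start: joints at [73.682, 18.312, 89.639, -0, 72.044, -1.146], TCP at [150.489, 554.974, 213.976] pointing down, gripper open.
Joint ranges: [-177.97, 177.97], [-48.28, 115.42], [12.27, 149.76], [-77.06, 257.06], [2.81, 150.46], [-146.56, 146.56]. Speed limits (degrees/s): [147.25, 147.25, 180, 180, 180, 180].

### API

Orientations are given as [roll, pitch, yaw] about the fixed x, y, z axes, in that order (R = Rz(yaw) Ry(pitch) Rx(roll)).
In Python, from workcell import env, eyes gives the robot as it stands.
- The arm moves only by the tool send_rows, never from a script. Its argument "targets" is text: rows parted by semicolons, each of 7 numbers parted by spaces: the shift along the tool's x, y, z in m, then the turn, a rotation vector about the tool's x, y, z in degrees, then the opening in per cent of the stroke, from 0 (shut) to 100 (fully open). A call has 1 to 12 rows; each row is the pose to reach, as a shift and turn from the pose commanded when the call began, along the tool's axes at that moment; what a row does not reach only later rows make up. A row lasts 1/12 s, in which the tool goes at most 41.7 mm and 7.16 degrees, less where a joint would pass 70% of its speed; a pose out of reach is approached as far as the arm can. A call with a gripper value outside its range is refused whole. The fingers move at their own pace and stop on an object; "grip_force" is the grip in N (left out, the last holds). Time passes only in rows, so rows that repeat a pose let the fingers close. It gives the time, the measured TCP pose, the force, the opening and the grip force at its end, in the units of the state.
- env.state(): the state, without advancing time (a new reading comes with each control period).
- eyes.grab_frame(name): name is "scene" or "top" or "wrist"; returns a dict with "image" (400x640x3 uint8, blue, green, red), "fovy" (degrees; the focal length in pixels is half the picture's height over the tangent of half this angle, whatever the lens; pixels are square), "cx", "cy" (the principal point, pixels), "eye" and "attitude" of the camera in the world. Camera axes: x right, y up, looking along -z (the intrinsics and any distortion apply to the point x, -y, -z); pixel columns grow to the right and rows downward; lengths in mm; the calibration is good to about 2 mm. A picture is of the moment at which its call begins. There is no depth.
- env.job_done(): hands the job in; it is judged then, once.
The state is a dict: "time_s": time; "qpos": joint angles; "qvel": joint speeds; "effort": joint torques, N m; "ee_pos": TCP position; "ee_rot": TCP orientation; "force": force on the tool from outside, world axes, zero at the start; "torque": the same for the moment, N m; "gripper_width": finger opening in mm; "gripper_force": force on a finger pad.
Only numpy, scipy, OpenCV 4.12 (cv2) and the standard library are available. Lean on these libraries where they do the work, as an engineer would, in place of code of your own. Each camera call takes 0.05 s, during which the arm holds its last target. There are 200 camera calls.

## Working session

There is one attempt and no reset: what is moved stays moved. The work goes in short steps, Python scripts to look and compute and a tool call to move; the robot and the scene stay as the last step left them, time stands still between calls to the robot, and variables do not carry over. Pictures are saved under pics/ and viewed, at most 10 in all, crops included, and the job is handed in when it is done.

Besides the shell and the picture viewer there is one more tool, called after "Call:" as name(argument=value, ...), one argument or row to a line, values as JSON. send_rows: Moves the arm, as the interface text tells. Its arguments: {"type":"object","properties":{"targets":{"type":"string"},"grip_force":{"type":"number"}},"required":["targets"]}

```bash
mkdir -p pics; ls
python3 - <<'E'
from workcell import env, eyes
import cv2,pprint
for n in ("scene","top"):
    f=eyes.grab_frame(n); cv2.imwrite(f"pics/{n}0.png",f["image"])
    print({k:v for k,v in f.items() if k!="image"})
print(env.state())
E
```

```text
pics
{'fovy': 55.643395961792066, 'cx': 325.7764335063589, 'cy': 202.26051662048002, 'eye': array([1007.67963563,  206.28624813,  992.18092289]), 'attitude': array([ 32.0066938 ,   0.38712382, 116.48378607])}
{'fovy': 55.52156933248272, 'cx': 317.1669790557697, 'cy': 199.4262896564167, 'eye': array([ 338.65045345,  -37.45337384, 1096.98708611]), 'attitude': array([  9.65147653,   0.58660792, -91.53574516])}
{'time_s': 0.1, 'qpos': array([ 7.36816454e+01,  1.83494014e+01,  8.97003080e+01,  4.00287529e-04,
        7.20433209e+01, -1.14588744e+00]), 'qvel': array([ 0.01229209, -0.07147132, -0.08624279,  0.02049132,  0.07326322,
        0.09662013]), 'effort': array([ 2.07475678e-03, -4.13330376e+01, -2.32508093e+01,  7.30226515e-02,
        4.22166951e-02, -6.70569989e-05]), 'ee_pos': array([150.36132289, 554.52179115, 213.18403714]), 'ee_rot': array([-1.79906996e+02, -2.24094885e-03,  1.64827407e+02]), 'force': array([-0.71731656,  0.28274985, -0.38425872]), 'torque': array([ 0.02319495,  0.03849728, -0.04711384]), 'gripper_force': 0.0, 'gripper_width': 91.29222823554815}
```

View pics/scene0.png

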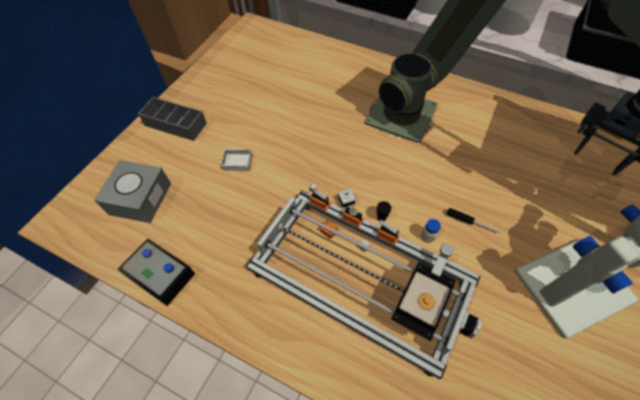

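View pics/top0.png

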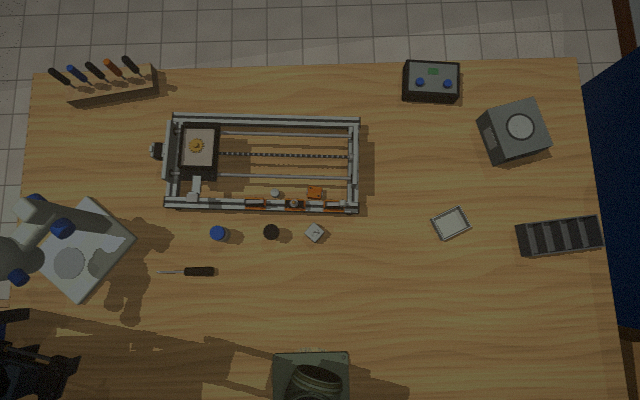

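The stage is ahead of the robot, with its motor end towards +y. The front rail runs from about (165,207) to (358,210) in the top view, with orange switches near x=255, 295 and 325. I'll zoom in on both views.

Run:
```python
import cv2,numpy as np
a=cv2.imread("pics/scene0.png")[175:275,290:490]; b=cv2.imread("pics/top0.png")[165:240,200:400]
r=lambda i:cv2.resize(i,None,fx=4,fy=4,interpolation=cv2.INTER_CUBIC)
b=cv2.convertScaleAbs(r(b)[:,:800],alpha=1.6)
cv2.imwrite("pics/a1.png",r(a)); cv2.imwrite("pics/b1.png",b)
```

```text
(no output)
```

View pics/a1.png

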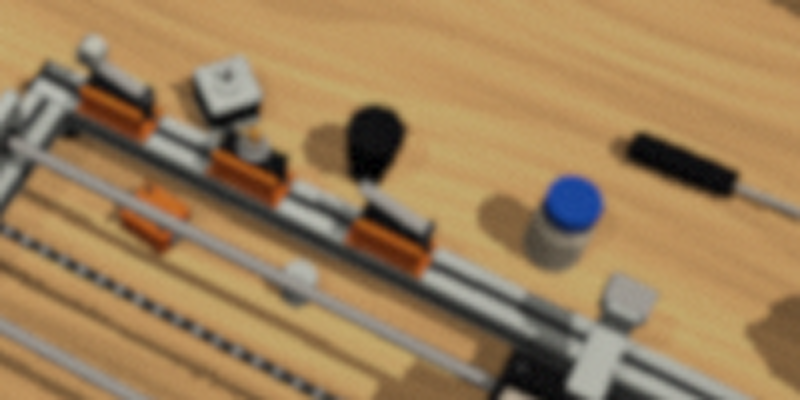

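View pics/b1.png

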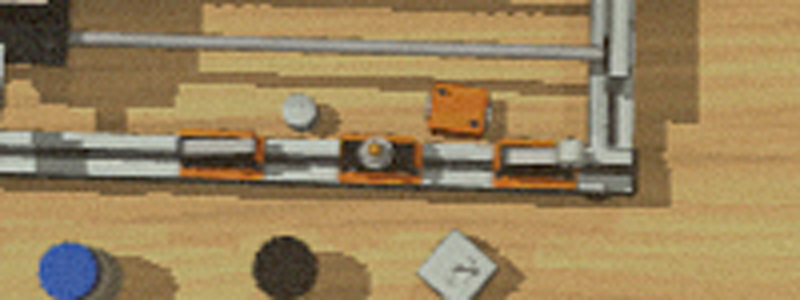

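Crop (b1) shows the roller as the white disc at (571,152), full image about (342.5,202.6), on the rightmost switch (-y end). In the scene crop it is at (93,47), full image about (312.9,186.4). The pin switch is the middle one and the bare lever is the left one, so I'll triangulate.

```bash
cat > h.py <<'E'
import numpy as np
from scipy.spatial.transform import Rotation as R
def ray(f,u,v):
    fl=200/np.tan(np.radians(f["fovy"]/2))
    d=R.from_euler("xyz",f["attitude"],degrees=True).apply([(u-f["cx"])/fl,-(v-f["cy"])/fl,-1])
    return np.array(f["eye"]),d/np.linalg.norm(d)
def plane(f,u,v,z):
    e,d=ray(f,u,v); return e+d*(z-e[2])/d[2]
def pix(f,p):
    fl=200/np.tan(np.radians(f["fovy"]/2))
    c=R.from_euler("xyz",f["attitude"],degrees=True).inv().apply(np.array(p)-f["eye"])
    return f["cx"]-fl*c[0]/c[2], f["cy"]+fl*c[1]/c[2]
E
python3 - <<'E'
from workcell import env, eyes
from h import *
s=eyes.grab_frame("scene");t=eyes.grab_frame("top")
c=lambda x,o:(x+.5)/4-.5+o
for n,f,ox,oy,pts in (("s",s,290,175,{"roller119":(93,47),"pin117":(256,140)}),("t",t,200,165,{"roller119":(571,152),"pin117":(375,151),"railR55":(632,168),"railL55":(0,155)})):
    for k,(x,y) in pts.items(): print(n,k,plane(f,c(x,ox),c(y,oy),float(k[-3:].lstrip('Rrn')) ).round(1))
st=env.state();print(st["ee_pos"],st["ee_rot"])
E
```

```text
s roller119 [490.9 -98.  119. ]
s pin117 [508.5  34.6 117. ]
t roller119 [494.9 -97.3 119. ]
t pin117 [499.5  30.5 117. ]
t railR55 [ 492.7 -143.    55. ]Traceback (most recent call last):
  File "<stdin>", line 6, in <module>
ValueError: could not convert string to float: 'L55'
```

Roller is at about (493,-98), top at z≈129. I'll go around the microscope, close to the base side, with the fingers closing.

Call:
send_rows(
  targets="-0.01 -0.037 0 0 0 0 0; -0.02 -0.074 0 0 0 0 0; -0.03 -0.111 0 0 0 0 0; -0.04 -0.148 0 0 0 0 0; -0.07 -0.177 0 0 0 0 0; -0.1 -0.206 0 0 0 0 0; -0.13 -0.235 0 0 0 0 0; -0.16 -0.264 0 0 0 0 0; -0.19 -0.293 0 0 0 0 0; -0.22 -0.322 0 0 0 0 0; -0.25 -0.35 0 0 0 0 0; -0.25 -0.35 0 0 0 0 0",
  grip_force=10,
)

```text
time_s: 1.2
ee_pos: [303.3, 145.8, 214.2]
ee_rot: [-179.9, 0.2, 164.2]
force: [-0.6, 1.1, 0.7]
gripper_width: 14.2
gripper_force: 0.0
```

Call:
send_rows(
  targets="-0.028 -0.021 0 0 0 0 0; -0.056 -0.042 0 0 0 0 0; -0.084 -0.063 0 0 0 0 0; -0.112 -0.084 0 0 0 0 0; -0.14 -0.105 0 0 0 0 0; -0.168 -0.126 0 0 0 0 0; -0.196 -0.147 0 0 0 0 0; -0.224 -0.168 0 0 0 0 0; -0.24 -0.18 0 0 0 0 0; -0.251 -0.189 0 0 0 0 0; -0.251 -0.189 0 0 0 0 0; -0.251 -0.189 0 0 0 0 0",
)

```text
time_s: 2.2
ee_pos: [492.5, -95.8, 213.5]
ee_rot: [180.0, -0.1, 164.8]
force: [-0.6, -0.3, -0.1]
gripper_width: 0.6
gripper_force: 0.0
```

Run:
```python
from workcell import env, eyes
import cv2
st=env.state();print(st["ee_pos"],st["ee_rot"],st["gripper_width"])
f=eyes.grab_frame("wrist");print({k:v for k,v in f.items() if k!="image"})
from h import *
print(pix(f,(493,-98,129)))
cv2.imwrite("pics/w1.png",f["image"])
```

```text
[492.52479233 -95.76025361 213.49337436] [ 1.79962873e+02 -9.96986935e-02  1.64800106e+02] 0.5531688047004295
{'fovy': 68.32144456295228, 'cx': 321.58768240993845, 'cy': 199.65136920698794, 'eye': array([428.50125125, -78.81799416, 383.5657357 ]), 'attitude': array([-1.35819484e+01, -6.11014344e-02,  7.47952749e+01])}
(np.float64(319.49851356474915), np.float64(205.9320918474772))
```

View pics/w1.png

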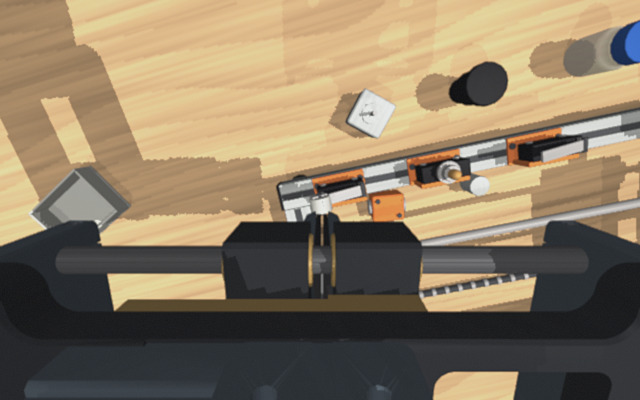

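The wrist view shows the white roller at about (320,203) just beyond the closed fingertips, as predicted (319,206). The pin switch at (440,170) and the bare lever at (550,150) are well clear. Going down to just above it.

Call:
send_rows(
  targets="-0.001 -0.003 0.02 0 0 0 0; -0.001 -0.003 0.04 0 0 0 0; -0.001 -0.003 0.055 0 0 0 0; -0.001 -0.003 0.065 0 0 0 0; -0.001 -0.003 0.073 0 0 0 0; -0.001 -0.003 0.078 0 0 0 0; -0.001 -0.003 0.078 0 0 0 0; -0.001 -0.003 0.078 0 0 0 0; -0.001 -0.003 0.078 0 0 0 0",
)

```text
time_s: 3.0
ee_pos: [493.7, -99.5, 136.7]
ee_rot: [180.0, 0.1, 164.8]
force: [0.9, 0.2, -0.4]
gripper_width: 0.6
gripper_force: 0.0
```

Run:
```python
from workcell import env, eyes
import cv2,numpy as np
st=env.state();print(st["ee_pos"],st["force"])
from h import *
o=[]
for n in ("scene","top","wrist"):
    f=eyes.grab_frame(n)
    u,v=map(int,pix(f,(493,-98,129))); print(n,u,v)
    o.append(cv2.resize(f["image"][v-35:v+35,u-35:u+35],(266,266),interpolation=cv2.INTER_CUBIC))
cv2.imwrite("pics/c1.png",cv2.convertScaleAbs(np.hstack(o),alpha=1.3))
```

```text
[493.69739641 -99.53690467 136.69515623] [ 0.88068712  0.19256602 -0.35302418]
scene 312 184
top 342 202
wrist 324 233
```

View pics/c1.png

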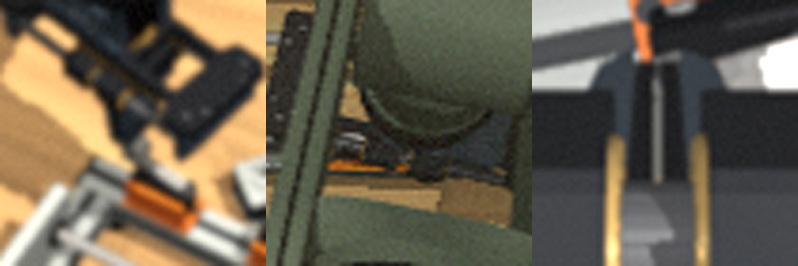

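The scene crop (left panel) shows the fingertips right over the roller at about (140,145), and the top view is blocked by the arm. Pressing slowly.

Call:
send_rows(
  targets="0 0 0.002 0 0 0 0; 0 0 0.004 0 0 0 0; 0 0 0.006 0 0 0 0; 0 0 0.007 0 0 0 0; 0 0 0.008 0 0 0 0; 0 0 0.009 0 0 0 0; 0 0 0.01 0 0 0 0; 0 0 0.011 0 0 0 0; 0 0 0.011 0 0 0 0; 0 0 0.011 0 0 0 0",
)

```text
time_s: 3.98
ee_pos: [493.7, -99.9, 125.2]
ee_rot: [-180.0, 0.1, 164.8]
force: [-0.7, -4.9, 4.6]
gripper_width: 0.5
gripper_force: 2.6
```

Run:
```python
from workcell import env, eyes
import cv2,numpy as np
from h import *
o=[]
for n in ("scene","wrist"):
    f=eyes.grab_frame(n)
    u,v=map(int,pix(f,(493,-98,129)))
    o.append(cv2.resize(f["image"][v-30:v+30,u-30:u+30],(400,400),interpolation=cv2.INTER_CUBIC))
    st=env.state();print(st["ee_pos"],st["force"],st["torque"],st["gripper_force"])
cv2.imwrite("pics/c2.png",cv2.convertScaleAbs(np.hstack(o),alpha=1.4))
```

```text
[493.65927718 -99.95366633 125.28449621] [-0.45049383 -4.29784875  5.42785763] [-0.7839034   0.05076264 -0.02142889] 2.561370456533041
[493.66396253 -99.92575188 125.28304146] [ 0.02748183 -4.54987784  4.62979791] [-0.72659742  0.04994239 -0.04052093] 2.56210767198354
```

View pics/c2.png

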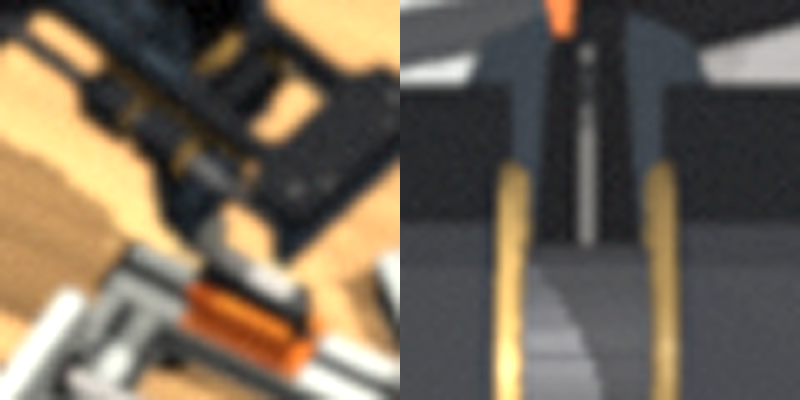

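Contact made: the lateral force comes from the roller drifting towards -y under the fingers. I'll go deeper while following the drift.

Call:
send_rows(
  targets="0 -0.001 0.0005 0 0 0 0; -0.001 -0.002 0.001 0 0 0 0; -0.001 -0.002 0.002 0 0 0 0; -0.001 -0.003 0.003 0 0 0 0; -0.001 -0.003 0.004 0 0 0 0; -0.001 -0.003 0.004 0 0 0 0",
)

```text
time_s: 4.58
ee_pos: [493.5, -102.7, 120.8]
ee_rot: [180.0, 0.0, 164.8]
force: [0.4, -1.8, 3.9]
gripper_width: 0.2
gripper_force: 2.0
```

Call:
send_rows(
  targets="0 0 0.0005 0 0 0 0; 0 0 0.001 0 0 0 0; 0 0 0.001 0 0 0 0; 0 0 0.001 0 0 0 0; 0 0 0.001 0 0 0 0; 0 0 0.001 0 0 0 0; 0 0 0.001 0 0 0 0; 0 0 0.001 0 0 0 0; 0 0 0.001 0 0 0 0; 0 0 0.001 0 0 0 0; 0 0 0.001 0 0 0 0; 0 0 0.001 0 0 0 0",
)

```text
time_s: 5.58
ee_pos: [493.5, -103.0, 120.1]
ee_rot: [-180.0, 0.0, 164.8]
force: [-0.8, -3.1, 4.4]
gripper_width: 0.3
gripper_force: 2.5
```

Run:
```python
from workcell import env, eyes
import cv2,numpy as np
from h import *
f=eyes.grab_frame("scene"); u,v=map(int,pix(f,(493,-98,129)))
c=lambda i:cv2.resize(i[v-30:v+30,u-30:u+30],(400,400),interpolation=cv2.INTER_CUBIC)
st=env.state();print(st["ee_pos"],st["force"],st["gripper_force"])
cv2.imwrite("pics/c3.png",cv2.convertScaleAbs(np.hstack([c(f["image"]),c(cv2.imread("pics/scene0.png"))]),alpha=1.4))
```

```text
[ 493.45735556 -103.00166596  120.13227597] [-0.1166025  -2.8087015   4.76896158] 2.5173248047940433
```

View pics/c3.png

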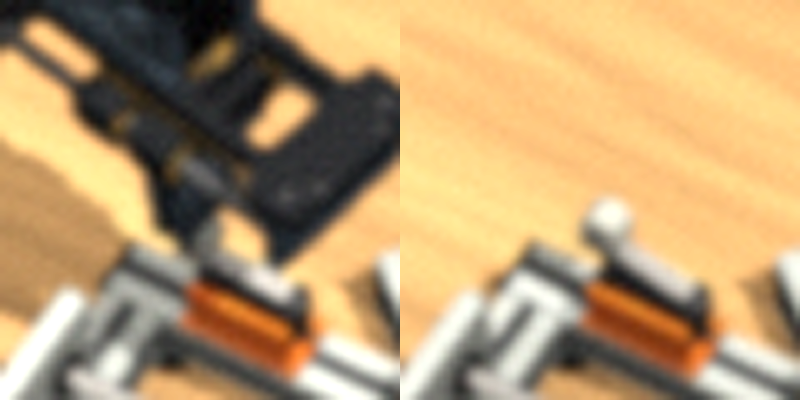

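The left crop shows the roller now under the fingertips at about (207,240). At rest (right crop) it was at (607,220). It's lower, and the force is a soft 4–5 N. I'll add a small amount of depth for margin and hold a second.

Call:
send_rows(
  targets="0 -0.001 0.0005 0 0 0 0; 0 -0.001 0.001 0 0 0 0; 0 -0.001 0.0015 0 0 0 0; 0 -0.001 0.0015 0 0 0 0; 0 -0.001 0.0015 0 0 0 0; 0 -0.001 0.0015 0 0 0 0; 0 -0.001 0.0015 0 0 0 0; 0 -0.001 0.0015 0 0 0 0; 0 -0.001 0.0015 0 0 0 0; 0 -0.001 0.0015 0 0 0 0; 0 -0.001 0.0015 0 0 0 0; 0 -0.001 0.0015 0 0 0 0",
)

```text
time_s: 6.63
ee_pos: [493.3, -103.8, 118.6]
ee_rot: [-180.0, 0.0, 164.8]
force: [1.4, -4.2, 4.9]
gripper_width: 0.4
gripper_force: 2.5
```

Call:
send_rows(
  targets="0 0 -0.003 0 0 0 0; 0 0 -0.006 0 0 0 0; 0 0 -0.01 0 0 0 0; 0 0 -0.018 0 0 0 0; 0 0 -0.035 0 0 0 0; 0 0 -0.06 0 0 0 0; 0 0 -0.09 0 0 0 0; 0 0 -0.12 0 0 0 0; 0 0 -0.14 0 0 0 0; 0 0 -0.15 0 0 0 0; 0 0 -0.15 0 0 0 0; 0 0 -0.15 0 0 0 0",
)

```text
time_s: 7.63
ee_pos: [492.4, -103.5, 267.7]
ee_rot: [-180.0, -0.1, 164.8]
force: [-0.0, -0.6, -0.4]
gripper_width: 0.1
gripper_force: 0.0
```

Run:
```python
from workcell import env, eyes
import cv2,numpy as np
from h import *
f=eyes.grab_frame("scene"); u,v=map(int,pix(f,(493,-98,129)))
c=lambda i:cv2.resize(i[v-30:v+30,u-30:u+30],(400,400),interpolation=cv2.INTER_CUBIC)
st=env.state();print(st["ee_pos"],st["force"],st["gripper_force"])
cv2.imwrite("pics/c4.png",cv2.convertScaleAbs(np.hstack([c(f["image"]),c(cv2.imread("pics/scene0.png"))]),alpha=1.4))
```

```text
[ 492.07431393 -103.42646467  266.93801719] [ 0.42386678  0.86235322 -0.43654486] 0.0
```

View pics/c4.png

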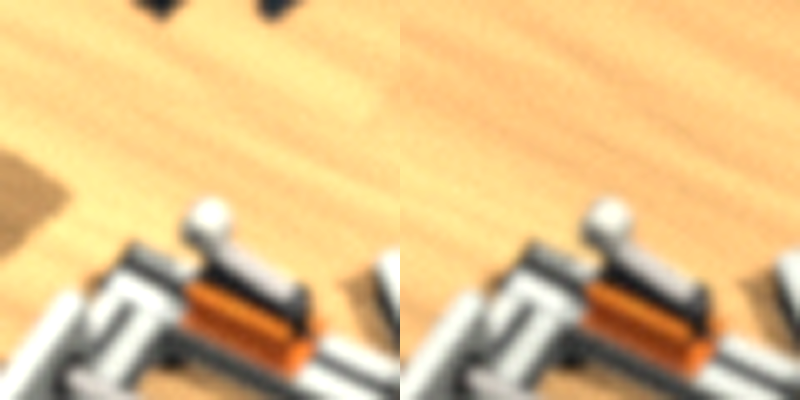

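The roller is back at its rest position, (208,220) against (607-400,220) before the press, and the hand is 14 cm above it. Handing in.

```bash
python3 -c "
from workcell import env
print(env.job_done())"
```

```text
the job is handed in; nothing more can be done
None
```

I pressed the home switch's roller down about 10 mm with 4–5 N, held it for over a second and let it spring back up; the hand finished about 14 cm above it and the job is handed in (no verdict came back, and the trip itself is judged from depth and force, not read directly).

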